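# Pack the plate case: square the row, shut the lid, hasp over

## Robot

A 6-joint arm with a two-finger parallel gripper is mounted at the origin on a cart in front of the work surface, level with it; the furniture and walls round the work are solid. World frame = base frame: x ahead of the robot, y to its left, z up, the work surface at z = 0. Lengths are in m, angles in degrees, forces in N, time in s.
With the tool pointing down it reaches from about 0.275 to 0.825 m from the base axis. Payload 4.9 kg.
Tool frame: the origin (TCP) lies on the centre line of the jaws, within the pads' length; the fingertips stand 14 mm ahead of it and the grasp point (between the pads) lies 5 mm behind it; z points along the fingers, y is the line along which they close (so a half turn about z gives the same grasp; the last joint's range is limited). The gripper opens to 85 mm and grips with 20 to 120 N. Pads are 22 mm wide; open, the fingers measure 114 mm over their backs; the gripper's body (76 mm by 85 mm) begins 54 mm behind the grasp point. The pads swing forward as they close: fully open they stand 13 mm farther back than shut.
Start: joints at [-84.867, 18.69, -11.035, 60.275, 0, 82.311], TCP at [0.122, -0.536, 0.245] pointing down, gripper open.
Joint ranges: [-152.03, 152.03], [-55.5, 102.48], [-74.3, 77.21], [-110.64, 120.58], [-84.22, 78.4], [-180, 180]. Speed limits (degrees/s): [147.25, 147.25, 180, 180, 180, 180].

## Interface

Orientations are given as [roll, pitch, yaw] about the fixed x, y, z axes, in that order (R = Rz(yaw) Ry(pitch) Rx(roll)).
In Python, from cell import arm gives the robot as it stands. Calls block until the motion is done:
- arm.reach(position, orientation): joint-space move of the TCP to a pose.
- arm.servo_line(position, orientation=None, rate=0.15): straight line of the TCP; orientation=None keeps the orientation; rate is the mean speed in m/s.
- arm.move_j(angles): joint-space move.
- arm.release() and arm.grab(): open the fingers fully, or close them until they stop; the grip force is fixed at half the most.
- arm.sleep(seconds).
- arm.solve_ik(position, orientation): joint angles nearest the present ones, or None.
- arm.get_state(): the state.
- arm.camera(name): name is "side" or "top"; returns (picture, depth): 384x512x3 uint8, red, green, blue; 384x512 float32, m along the optical axis (not along the pixel's ray), 0 where there is no reading.
- arm.calibration(name): a dict with "camera_matrix" (3x3 intrinsics, pixels), "k1" (the pictures are not rectified: a ray, as slopes to the right and down, at radius r is drawn at 1 + k1 r^2 times it, then the intrinsics apply), "origin" and "rotation" of the camera in the world. Camera axes: x right, y up, looking along -z (the intrinsics and any distortion apply to the point x, -y, -z); pixel columns grow to the right and rows downward; lengths in m; the calibration is good to about 2 mm. A picture is of the moment at which its call begins. calibration takes no time and is no camera call.
A pose or a line that the arm cannot do raises arm.IKError and nothing moves.
- arm.job_done(): hands the job in; it is judged then, once.
The state is a dict: "t": time; "joint_positions": joint angles; "qd": joint speeds; "joint_torque": joint torques, N m; "ee_pos": TCP position; "eef_rot": TCP orientation; "contact_force": force on the tool from outside, world axes, zero at the start; "ft_torque": the same for the moment, N m; "finger_gap": finger opening in m; "grip_force": force on a finger pad.
Only numpy, scipy, OpenCV 4.12 (cv2) and the standard library are available. Lean on these libraries where they do the work, as an engineer would, in place of code of your own. Each camera call takes 0.05 s, during which the arm holds its last target. There are 200 camera calls.

## Task

Get the plate case ready to carry: push the leaning row of four plates upright and square against the divider behind them, then shut the lid fully, and last swing the hasp down over the staple until it lies flat against the front of the case. Leave the tools lying beside the case where they are.

Things in the scene. Friction and masses are not known exactly. Their poses are not given: they have to be found in the camera images.
- plate_case: Blue sheet-metal case fixed on the bench, 172 mm deep, 140 wide, walls 92 high, 6 thick. Origin: its underside (3.5 mm over z = 0, on feet), 91 mm behind the outer front face; x points from front to rear (hinge side), y left seen from the front, z up. Inside: x -85 to 75, y -64 to 64, floor at z 6. Hasp, staple and plates lie on its middle line y = 0; wire handles stand 15 mm out of both sides.
- divider (a point): Top middle of the front face of the plywood divider across the inside of the case, the plates' backstop: a vertical face at case x 40 mm, from the floor up to case z 72, 7 mm thick.
- rest_bar (a point): Middle of the fixed steel bar (8 mm thick) across the inside at case x -25, z 49 mm (top 53), on which the row leans; reach the plates above it. A 4 mm high strip on the floor (rear face at case x -0.2) stops the plates' feet from slipping forward.
- plate_1: Loose aluminium plate, 9 mm thick (x), 110 wide (y), 80 high (z), about 0.18 kg, orange field on its faces; number 1 of the row, from the front. Origin: centre of its underside. The row of four starts leaning forward about 0.46 rad, face on face; this one lies on the rest bar, top edge at case x -34, z 78 mm.
- plate_2: Loose aluminium plate, 9 mm thick (x), 110 wide (y), 80 high (z), about 0.18 kg, yellow field on its faces; number 2 of the row, from the front. Origin: centre of its underside. Upright its z axis is vertical and its top at case z 86 mm.
- plate_3: Loose aluminium plate, 9 mm thick (x), 110 wide (y), 80 high (z), about 0.18 kg, green field on its faces; number 3 of the row, from the front. Origin: centre of its underside. Starts leaning forward about 0.46 rad on the plate before it.
- plate_4: Loose aluminium plate, 9 mm thick (x), 110 wide (y), 80 high (z), about 0.18 kg, white field on its faces; number 4 of the row, from the front. Origin: centre of its underside. Hindmost, its foot against the divider; the squared row fills case x 4 to 40 mm.
- lid (a joint): Angle of the lid about its hinge, rad: 0 shut, 1.62 its open stop. The hinge is stiff: the lid stays where it is left and needs a push of about 1 to 5 N at its front edge, in closing too.
- lid_hinge (a point): Middle of the lid's hinge line, at the rear top edge of the case (case x 83, y 0, z 92 mm); the hinge line runs along case y.
- lid_front_edge (a point): Middle of the lid's free edge on its upper (outer) face, 175 mm from the hinge line and 10 mm above its underside. The lid is a blue plate 175 x 144 x 10 mm; shut, its top lies at case z 102.
- hasp (a joint): Angle of the hasp leaf about its hinge at the lid's free edge, rad: 0 lies flat down on the case front over the staple (with the lid shut), 1.57 stands straight out from the front, 3.14 straight up (lid shut), 4.5 folded back on the lid (stop). It has light friction and stays where it is left; about 1 to 2 N moves it.
- hasp_hinge (a point): Middle of the hasp's hinge line, along the lid's free edge, parallel to the case y; with the lid shut at case x -94, z 99 mm.
- hasp_end (a point): Outer end of the hasp leaf, 62 mm from its hinge. The leaf is a bright steel plate 62 x 46 x 3 mm, its outer face 5 mm off the hinge line, with a 12 x 27 mm slot centred 40 mm from the hinge and a 10 mm lip turned outward at the end.
- staple (a point): Outermost point of the steel staple loop on the case front; it stands 24 mm out of the face, 20 mm high and 6 mm thick, centred at case z 59. It passes through the leaf's slot, leaving the leaf clear above it (the first 26 mm from the hinge) and on both sides.
- tape_roll: Black tape roll, 58 mm across, 19 mm high, lying flat beside the case on the bench; bystander. Origin: centre of the underside.
- screwdriver: Yellow screwdriver, 197 mm long, lying beside the case; bystander. Origin: centre of the underside.
- marker: Red and white marker pen, 118 mm long, lying beside the case; bystander. Origin: centre of the underside.

How it is judged:
By the outcome, as a careful person would: the job done as asked, in the order asked, and still so for the second after the job is handed in, with the robot touching nothing.
It also fails if it takes over 64 s, if anything falls off the work surface, if the arm or the gripper's body presses on something with over 40 N, if the wrist force passes 120 N, or if a joint passes its speed limit or range.

## Working session

There is one attempt and no reset: what is moved stays moved. The work goes in short steps, each a Python script; the robot and the scene stay as the last script left them, time stands still between calls to the robot, and variables do not carry over. Pictures are saved under pics/ and viewed, at most 10 in all, crops included, and the job is handed in when it is done.

```bash
ls; mkdir -p pics; python3 - <<'E'
from cell import arm
import cv2,numpy as np
for n in("top","side"):
    p,d=arm.camera(n); cv2.imwrite(f"pics/{n}0.png",p[...,::-1]); np.savez(f"{n}0.npz",p=p,d=d)
    c=arm.calibration(n); print(n,c)
    print((d>0).mean(),np.percentile(d,[5,50,95]))
print(arm.get_state())
E
```

```text
pics
top {'camera_matrix': array([[432.29857334,   0.        , 245.68590598],
       [  0.        , 432.29857334, 192.99167285],
       [  0.        ,   0.        ,   1.        ]]), 'k1': 0.045994653879337495, 'origin': array([ 0.44811821, -0.05439965,  1.0825196 ]), 'rotation': array([  5.61488708,  -0.1802074 , -89.56834924])}
0.995941162109375 [0.6411444  1.09026891 1.94151961]
side {'camera_matrix': array([[401.43571605,   0.        , 251.29897981],
       [  0.        , 401.43571605, 190.28212571],
       [  0.        ,   0.        ,   1.        ]]), 'k1': -0.03139554551844595, 'origin': array([ 0.23250236, -0.80310064,  0.68401552]), 'rotation': array([ 54.54748578,  -0.65414562, -23.89219041])}
0.996124267578125 [0.56918381 0.98695785 1.99361885]
{'t': 0.1, 'joint_positions': array([-8.48666162e+01,  1.87291436e+01, -1.10844309e+01,  6.02752152e+01,
        2.61536650e-03,  8.23120725e+01]), 'qd': array([-0.00866361, -0.21076097,  0.19214396, -0.03838375,  0.02475921,
       -0.00050187]), 'joint_torque': array([ 1.09903274e-03, -4.44238222e+01,  2.63038927e+01,  7.87768106e-03,
       -1.85771064e-04, -3.12905568e-07]), 'ee_pos': array([ 0.12204239, -0.53579062,  0.24458084]), 'eef_rot': array([-1.79912358e+02, -1.44698938e-02,  1.28212983e+01]), 'contact_force': array([-0.65743963,  0.05952394, -0.13733204]), 'ft_torque': array([ 0.00125134,  0.0257361 , -0.04517003]), 'grip_force': 0.0, 'finger_gap': 0.08510236300406879}
```

View pics/top0.png

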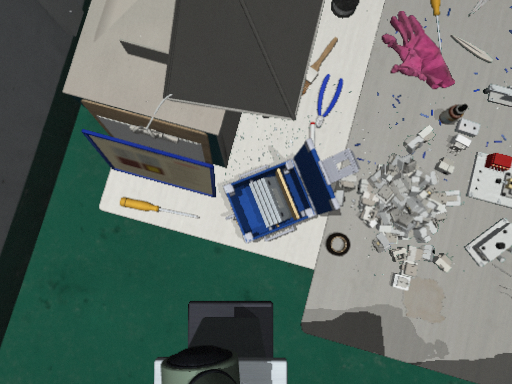

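View pics/side0.png

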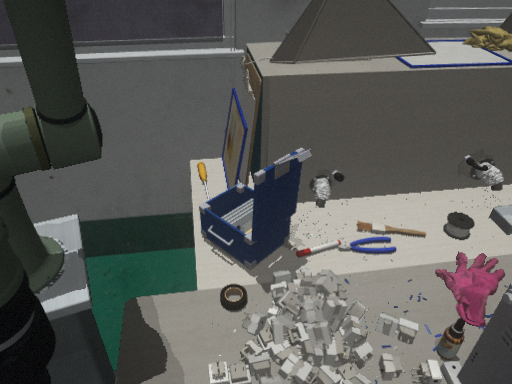

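```bash
cat > h.py <<'E'
import numpy as np, cv2
from scipy.spatial.transform import Rotation as R
from cell import arm
def cloud(n,d):
    c=arm.calibration(n);K=c["camera_matrix"];h,w=d.shape
    u,v=np.meshgrid(np.arange(w),np.arange(h))
    x=(u-K[0,2])/K[0,0];y=(v-K[1,2])/K[1,1]
    a,b=x.copy(),y.copy()
    for _ in range(8):
        s=1+c["k1"]*(a*a+b*b);a=x/s;b=y/s
    P=np.stack([a*d,-b*d,-d],-1)
    P=P@R.from_euler("xyz",c["rotation"],degrees=True).as_matrix().T+c["origin"]
    P[d<=0]=np.nan
    return P
E
python3 - <<'E'
from h import *
P={}
for n,(x0,x1,y0,y1) in dict(top=(75,365,80,260),side=(190,330,80,280)).items():
    z=np.load(f"{n}0.npz");P[n]=cloud(n,z["d"])
    f=2.75
    cv2.imwrite(f"pics/{n}0c.png",cv2.resize(z["p"][y0:y1,x0:x1,::-1],None,fx=f,fy=f,interpolation=cv2.INTER_CUBIC))
    hsv=cv2.cvtColor(z["p"],cv2.COLOR_RGB2HSV)
    m=cv2.inRange(hsv,(105,120,40),(130,255,255))>0
    Q=P[n]; ok=m&(abs(Q[...,2]-.0955)<.006)&(Q[...,0]>.2)&(Q[...,0]<.7)&(abs(Q[...,1])<.4)
    q=Q[ok]; print(n,ok.sum(),q.min(0),q.max(0)); print(cv2.minAreaRect((q[:,:2]*1000).astype(np.float32)))
T=P["top"]
for u,v in [(85,133),(213,192),(100,160),(150,165),(200,190),(95,105),(170,130),(190,140),(330,165),(310,150),(335,210),(150,203),(338,243),(324,124),(352,160),(268,200)]: print((u,v),T[v,u].round(3))
E
```

```text
top 449 [ 0.4426458  -0.20685612  0.08970033] [0.62791763 0.27261586 0.10118928]
((533.6821899414062, 33.798065185546875), (482.1225891113281, 176.6024932861328), 88.56350708007812)
side 215 [ 0.44097472 -0.22693838  0.08952038] [0.58232591 0.01703116 0.10131623]
((530.4488525390625, -105.67312622070312), (145.7941131591797, 205.98536682128906), 22.072223663330078)
(85, 133) [0.648 0.262 0.237]
(213, 192) [0.552 0.022 0.049]
(100, 160) [ 0.787  0.607 -0.879]
(150, 165) [0.604 0.159 0.118]
(200, 190) [0.559 0.056 0.017]
(95, 105) [0.671 0.205 0.349]
(170, 130) [0.635 0.08  0.32 ]
(190, 140) [0.624 0.048 0.293]
(330, 165) [ 0.581 -0.214  0.282]
(310, 150) [ 0.611 -0.178  0.271]
(335, 210) [ 0.498 -0.226  0.265]
(150, 203) [ 0.528  0.184 -0.006]
(338, 243) [ 0.432 -0.287  0.001]
(324, 124) [ 0.733 -0.255  0.001]
(352, 160) [ 0.586 -0.249  0.306]
(268, 200) [ 0.53  -0.109  0.084]
```

View pics/top0c.png

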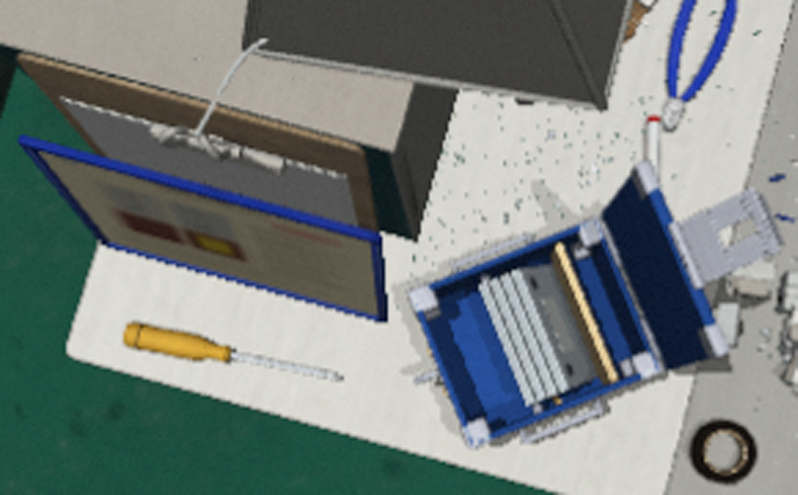

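View pics/side0c.png

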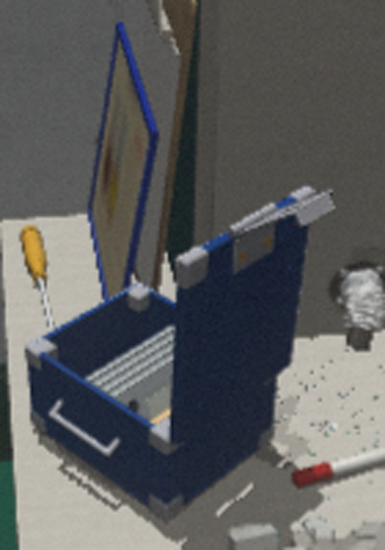

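```bash
python3 - <<'E'
from h import *
z=np.load("top0.npz");Q=cloud("top",z["d"]);u,v=np.meshgrid(range(512),range(384))
# bench offset check
w=Q[205:225,215:230].reshape(-1,3);print("bench z",np.nanmedian(w[:,2]), np.nanmedian(Q[225:240,270:300,2]))
m=(Q[...,2]>.088)&(Q[...,2]<.104)&(u>215)&(u<330)&(v>150)&(v<250)&(Q[...,1]<.01)
q=Q[m];print(m.sum());r=cv2.minAreaRect((q[:,:2]*1000).astype(np.float32));print(r,cv2.boxPoints(r))
# divider: tan pixels, plates
hsv=cv2.cvtColor(z["p"],cv2.COLOR_RGB2HSV)
d=(cv2.inRange(hsv,(10,60,120),(25,200,255))>0)&(u>270)&(u<305)&(v>160)&(v<225)
q=Q[d];print("div",d.sum(),q.mean(0),cv2.fitLine((q[:,:2]*1000).astype(np.float32),2,0,.01,.01).ravel())
# lid / hasp z profile
m=(Q[...,2]>.15)&(u>285)&(u<375)&(v>130)&(v<220)
q=Q[m];print("lid",m.sum(),q.min(0),q.max(0));np.savetxt("/tmp/l.txt",q)
# poster
m=(Q[...,2]>.03)&(u>80)&(u<218)&(v>125)&(v<196)&(Q[...,0]<.66);q=Q[m];print("poster",cv2.convexHull((q[:,:2]*1000).astype(np.float32)).squeeze().round(), q[:,2].max())
q=Q[m&(u>195)];print(q[np.argsort(q[:,1])[:12]].round(3))
for (a,b) in [(680,235),(700,280),(720,200),(765,190),(780,245),(735,262)]:
    print(Q[int(80+b/2.75),int(75+a/2.75)].round(3))
E
```

```text
bench z -0.0009930501501502764 0.0005067682786368266
1023
((562.1724243164062, -97.92472839355469), (214.9923095703125, 176.62930297851562), 21.952592849731445) [[ 429.45493   -56.199753]
 [ 495.48593  -220.02228 ]
 [ 694.8899   -139.6497  ]
 [ 628.8589     24.172821]]
div 159 [ 0.5470834  -0.15532452  0.07379447] [ 9.2167145e-01  3.8797125e-01  5.4708337e+02 -1.5532452e+02]
lid 2124 [ 0.49730428 -0.26283407  0.15000295] [ 0.63465194 -0.16725698  0.31179168]
poster [[660. 224.]
 [660. 231.]
 [660. 234.]
 [659. 236.]
 [655. 266.]
 [650. 269.]
 [632. 275.]
 [621. 277.]
 [617. 274.]
 [548.  20.]
 [550.  17.]
 [617.  -7.]
 [618.  -7.]
 [627.  -7.]
 [629.  -7.]
 [630.  -7.]
 [660. 221.]] 0.38052069879386596
[[ 0.618 -0.007  0.373]
 [ 0.617 -0.007  0.372]
 [ 0.62  -0.007  0.372]
 [ 0.625 -0.007  0.372]
 [ 0.622 -0.007  0.371]
 [ 0.627 -0.007  0.372]
 [ 0.624 -0.007  0.371]
 [ 0.629 -0.007  0.372]
 [ 0.63  -0.007  0.371]
 [ 0.618 -0.007  0.358]
 [ 0.618 -0.006  0.35 ]
 [ 0.616 -0.006  0.373]]
[ 0.581 -0.2    0.276]
[ 0.551 -0.212  0.278]
[ 0.661 -0.285 -0.   ]
[ 0.669 -0.328  0.001]
[ 0.569 -0.258  0.31 ]
[ 0.561 -0.234  0.289]
```

```bash
python3 - <<'E'
from h import *
z=np.load("top0.npz");Q=cloud("top",z["d"]);u,v=np.meshgrid(range(512),range(384))
yaw=np.radians(22.8);Y=np.array([np.cos(yaw),np.sin(yaw)]);X=np.array([Y[1],-Y[0]])
o=np.array([.5305,-.1152])
C=np.dstack([(Q[...,:2]-o)@X,(Q[...,:2]-o)@Y,Q[...,2]-.0035])*1000
n=(abs(C[...,0])<130)&(abs(C[...,1])<95)
rim=n&(abs(C[...,2]-92)<6)
q=C[rim]
for lo in range(-70,71,20):
    a=q[(abs(q[:,1]-lo)<10)&(q[:,0]<-60)];print("front y",lo,a[:,0].min().round(1) if len(a) else None,np.median(a[:,0]).round(1) if len(a) else None)
for lo in range(-80,81,20):
    a=q[(abs(q[:,0]-lo)<10)];r=a[a[:,1]<-50,1];l=a[a[:,1]>50,1];print("x",lo,r.min().round(1) if len(r) else 0,np.median(r).round(1),l.max().round(1) if len(l) else 0,np.median(l).round(1))
pl=n&(C[...,2]>60)&(C[...,2]<90)&(abs(C[...,1])<60)
for y in(-40,0,40):
    a=C[pl&(abs(C[...,1]-y)<2)];print(y,a[np.argsort(a[:,0])].round()[:, [0,2]].tolist())
l=(C[...,2]>170)&(C[...,0]>50)&(C[...,0]<180)&(abs(C[...,1])<80)
for y in(-60,-40,0,40,60):
    a=C[l&(abs(C[...,1]-y)<2)];print("lid",y,a[np.argsort(a[:,0])].round()[::2,[0,2]].tolist())
s=np.load("side0.npz");S=cloud("side",s["d"])
C=np.dstack([(S[...,:2]-o)@X,(S[...,:2]-o)@Y,S[...,2]-.0035])*1000
l=(C[...,2]>110)&(C[...,2]<340)&(C[...,0]>50)&(C[...,0]<180)&(abs(C[...,1])<80)
for y in(-60,-40,0,20):
    a=C[l&(abs(C[...,1]-y)<2)];print("side lid",y,a[np.argsort(a[:,2])].round()[::3,[0,2]].tolist())
E
```

```text
front y -70 -93.4 -78.9
front y -50 -93.3 -85.1
front y -30 -91.9 -88.4
front y -10 -90.9 -87.8
front y 10 -90.3 -87.3
front y 30 -90.1 -87.5
front y 50 -91.2 -84.8
front y 70 -114.6 -79.2
x -80 -70.5 -60.3 73.6 62.2
x -60 -69.5 -66.4 72.2 69.0
x -40 -69.6 -66.6 72.4 69.2
x -20 -69.5 -66.7 72.1 68.6
x 0 -69.8 -66.8 71.6 68.4
x 20 -70.0 -67.2 71.9 68.4
x 40 -70.3 -67.4 71.7 68.0
x 60 -71.8 -63.0 72.8 64.6
x 80 -71.9 -60.5 72.6 61.1
-40 [[-34.0, 80.0], [-33.0, 79.0], [-32.0, 81.0], [-31.0, 78.0], [-29.0, 82.0], [-28.0, 80.0], [-27.0, 81.0], [-26.0, 77.0], [-24.0, 75.0], [-23.0, 79.0], [-21.0, 75.0], [-21.0, 81.0], [-19.0, 80.0], [-17.0, 82.0], [-16.0, 81.0], [-14.0, 80.0], [-13.0, 78.0], [-11.0, 77.0], [-10.0, 74.0], [-9.0, 78.0], [-8.0, 80.0], [-6.0, 78.0], [-4.0, 80.0], [-3.0, 77.0], [-2.0, 79.0], [-1.0, 79.0], [1.0, 82.0], [2.0, 81.0], [3.0, 78.0], [4.0, 78.0], [7.0, 74.0], [9.0, 70.0], [10.0, 69.0], [12.0, 64.0], [39.0, 73.0], [40.0, 73.0], [41.0, 76.0], [43.0, 70.0], [45.0, 73.0], [46.0, 70.0], [74.0, 81.0], [74.0, 62.0], [74.0, 87.0], [74.0, 67.0], [74.0, 90.0], [75.0, 90.0]]
0 [
[... 4137 characters left out ...]
0, 187.0], [97.0, 194.0], [97.0, 198.0], [99.0, 206.0], [99.0, 211.0], [98.0, 220.0], [98.0, 226.0], [99.0, 230.0], [100.0, 239.0], [99.0, 244.0], [100.0, 254.0], [101.0, 258.0], [99.0, 269.0], [99.0, 271.0], [115.0, 281.0], [152.0, 298.0], [150.0, 300.0], [147.0, 303.0]]
side lid 20 [[93.0, 112.0], [95.0, 125.0], [95.0, 130.0], [95.0, 137.0], [97.0, 142.0], [97.0, 148.0], [97.0, 157.0], [97.0, 166.0], [97.0, 172.0], [98.0, 182.0], [98.0, 188.0], [98.0, 196.0], [99.0, 203.0], [98.0, 207.0], [98.0, 213.0], [100.0, 220.0], [100.0, 224.0], [99.0, 229.0], [100.0, 234.0], [101.0, 245.0], [102.0, 250.0], [100.0, 253.0], [99.0, 270.0], [104.0, 272.0], [116.0, 281.0], [139.0, 300.0], [147.0, 305.0]]
```

```bash
cat >> h.py <<'E'
a=np.radians(22.3);Yc=np.array([np.cos(a),np.sin(a),0]);Xc=np.array([Yc[1],-Yc[0],0])
O=np.array([.5305,-.1152,.0035])+.001*Yc
YAW=112.3
OR=[180,0,YAW]
def pos(x,y,ztip):  # case mm, z of the closed fingertips -> TCP
    return O+Xc*x/1e3+Yc*y/1e3+np.array([0,0,(ztip+14)/1e3])
def st():
    s=arm.get_state();p=(s["ee_pos"]-O)
    f=s["contact_force"]
    return round(s["t"],2),(np.array([p@Xc,p@Yc,p[2]-.014])*1e3).round(1),np.array([f@Xc,f@Yc,f[2]]).round(1)
def line(x,y,z,rate=.15): arm.servo_line(pos(x,y,z),OR,rate=rate)
E
python3 - <<'E'
from h import *
import h
for y in (112.3,-67.7):
  for c in [(-60,0,330),(-60,0,62),(0,0,62),(125,-70,380),(125,-70,242),(-80,-70,100),(-60,0,150),(-135,0,110),(-110,0,78)]:
    q=arm.solve_ik(pos(*c),[180,0,y]); print(y,c,None if q is None else np.round(q))
E
```

```text
112.3 (-60, 0, 330) [-15.  12.  -5.  73.   0.  53.]
112.3 (-60, 0, 62) [-15.  25. -29.  36.   0.  53.]
112.3 (0, 0, 62) [-20.  28. -24.  38.   0.  48.]
112.3 (125, -70, 380) [-34.  19.  11.  82.   0.  34.]
112.3 (125, -70, 242) [-34.  21.  -6.  63.   0.  34.]
112.3 (-80, -70, 100) [-18.  15. -37.  38.   0.  49.]
112.3 (-60, 0, 150) [-15.  19. -23.  48.   0.  53.]
112.3 (-135, 0, 110) [ -8.  18. -31.  41.   0.  60.]
112.3 (-110, 0, 78) [-10.  22. -32.  37.   0.  58.]
-67.7 (-60, 0, 330) [ -15.   12.   -5.   73.    0. -127.]
-67.7 (-60, 0, 62) [ -15.   25.  -29.   36.    0. -127.]
-67.7 (0, 0, 62) [ -20.   28.  -24.   38.    0. -132.]
-67.7 (125, -70, 380) [ -34.   19.   11.   82.    0. -146.]
-67.7 (125, -70, 242) [ -34.   21.   -6.   63.    0. -146.]
-67.7 (-80, -70, 100) [ -18.   15.  -37.   38.    0. -131.]
-67.7 (-60, 0, 150) [ -15.   19.  -23.   48.    0. -127.]
-67.7 (-135, 0, 110) [  -8.   18.  -31.   41.    0. -120.]
-67.7 (-110, 0, 78) [ -10.   22.  -32.   37.    0. -122.]
```

```bash
python3 - <<'E'
from h import *
arm.grab()
p=arm.get_state()["ee_pos"].copy();p[2]=.45
arm.servo_line(p,OR,rate=.3)
arm.reach(pos(-60,0,330),OR)
line(-60,0,150,.25); print(st())
line(-60,0,61,.12); print(st())
for x in range(-50,2,4):
    line(x,0,61,.06); t,c,f=st(); print(t,c,f)
    if f[0]<-15: break
E
```

```text
(5.84, array([-59.2,   0.5, 151. ]), array([ 0.1, -0.3, -0.4]))
(6.73, array([-59.5,   0.6,  61.8]), array([-0.4,  1.8,  0.5]))
7.05 [-49.1   0.4  61.5] [-0.2 -0.2  0.9]
7.3 [-45.8   0.   61. ] [ 0.8 -0.   1.3]
7.55 [-42.2  -0.2  60.9] [-1.9 -0.6 -0.2]
7.8 [-37.8  -0.1  60.9] [ 0.5 -1.  -0.6]
8.05 [-33.6   0.   61. ] [-1.2  0.3 -0.6]
8.3 [-29.6   0.1  61. ] [-0.8  0.3  0.4]
8.55 [-25.6   0.1  61. ] [-0.  -0.5  0.5]
8.8 [-21.6   0.1  61.1] [-0.  -0.  -0.4]
9.05 [-17.6   0.1  61. ] [-0.9  0.8 -0.1]
9.3 [-13.7   0.1  61. ] [-1.3 -0.7  0.4]
9.55 [-9.7  0.1 61. ] [-0.2 -0.3 -1. ]
9.8 [-6.3 -0.2 60.8] [-1.2  0.5  0.1]
10.05 [-6.2 -0.3 60.8] [-12.8   0.3   6.8]
```

```bash
python3 - <<'E'
from h import *
for x in (0,2,4):
    line(x,0,61,.04); t,c,f=st(); print(t,c,f)
    if f[0]<-28: break
line(-20,0,61,.1);print(st())
line(-45,0,61,.15)
line(-45,0,330,.3)
# step aside over the near side to see
arm.reach(pos(60,-190,380),OR);print(st())
P=None
p,d=arm.camera("top");Q=cloud("top",d)-O
C=np.dstack([Q@Xc,Q@Yc,Q[...,2]])*1e3
n=(abs(C[...,2]-80)<14)&(C[...,0]>-45)&(C[...,0]<48)
for y in(-50,-40,-20,0,20,40,50):
    b=C[n&(abs(C[...,1]-y)<2.5)];b=b[np.argsort(b[:,0])];print(y,b.round()[:,[0,2]].tolist())
cv2.imwrite("pics/t1.png",cv2.resize(p[140:255,210:370,::-1],None,fx=5,fy=5,interpolation=cv2.INTER_CUBIC))
E
```

```text
10.3 [-6.2 -0.3 60.8] [-17.6   1.2  11.7]
10.55 [-6.1 -0.3 60.9] [-22.1   1.2  14.9]
10.8 [-6.  -0.3 60.9] [-28.5   0.1  19.3]
(11.19, array([-19.6,   0.3,  61.2]), array([ 0.4, -0.3, -0.6]))
(13.45, array([  59.6, -189.6,  379.1]), array([ 0.2,  1.2, -0. ]))
-50 [[3.0, 83.0], [3.0, 69.0], [3.0, 87.0], [5.0, 87.0], [5.0, 88.0], [7.0, 87.0], [8.0, 85.0], [9.0, 87.0], [10.0, 86.0], [11.0, 82.0], [12.0, 84.0], [13.0, 84.0], [14.0, 87.0], [15.0, 84.0], [16.0, 85.0], [17.0, 87.0], [17.0, 90.0], [19.0, 85.0], [20.0, 82.0], [21.0, 86.0], [22.0, 85.0], [23.0, 86.0], [24.0, 87.0], [25.0, 86.0], [26.0, 87.0], [27.0, 86.0], [28.0, 86.0], [29.0, 86.0], [30.0, 85.0], [32.0, 85.0], [33.0, 84.0], [34.0, 86.0], [34.0, 88.0], [35.0, 89.0], [36.0, 88.0], [37.0, 87.0], [39.0, 81.0], [41.0, 74.0], [44.0, 72.0], [44.0, 74.0], [46.0, 71.0]]
-40 [[2.0, 69.0], [3.0, 84.0], [3.0, 68.0], [4.0, 83.0], [5.0, 86.0], [6.0, 85.0], [7.0, 85.0], [8.0, 87.0], [9.0, 85.0], [10.0, 89.0], [11.0, 83.0], [12.0, 85.0], [13.0, 89.0], [15.0, 82.0], [15.0, 88.0], [16.0, 84.0], [17.0, 85.0], [19.0, 82.0], [19.0, 87.0], [21.0, 
[... 2410 characters left out ...]
.0], [32.0, 84.0], [34.0, 84.0], [35.0, 90.0], [36.0, 86.0], [38.0, 84.0], [39.0, 86.0], [40.0, 84.0], [42.0, 73.0], [43.0, 72.0], [45.0, 72.0], [46.0, 68.0], [47.0, 68.0]]
50 [[4.0, 72.0], [4.0, 79.0], [5.0, 81.0], [6.0, 85.0], [6.0, 87.0], [8.0, 86.0], [8.0, 88.0], [9.0, 88.0], [11.0, 84.0], [12.0, 83.0], [13.0, 85.0], [13.0, 87.0], [15.0, 86.0], [16.0, 86.0], [17.0, 83.0], [18.0, 82.0], [19.0, 84.0], [20.0, 87.0], [21.0, 87.0], [23.0, 86.0], [24.0, 87.0], [25.0, 87.0], [26.0, 84.0], [29.0, 83.0], [29.0, 86.0], [31.0, 83.0], [31.0, 86.0], [33.0, 85.0], [33.0, 88.0], [34.0, 89.0], [36.0, 86.0], [36.0, 86.0], [38.0, 87.0], [39.0, 85.0], [42.0, 73.0], [42.0, 74.0], [44.0, 72.0], [45.0, 69.0]]
```

View pics/t1.png

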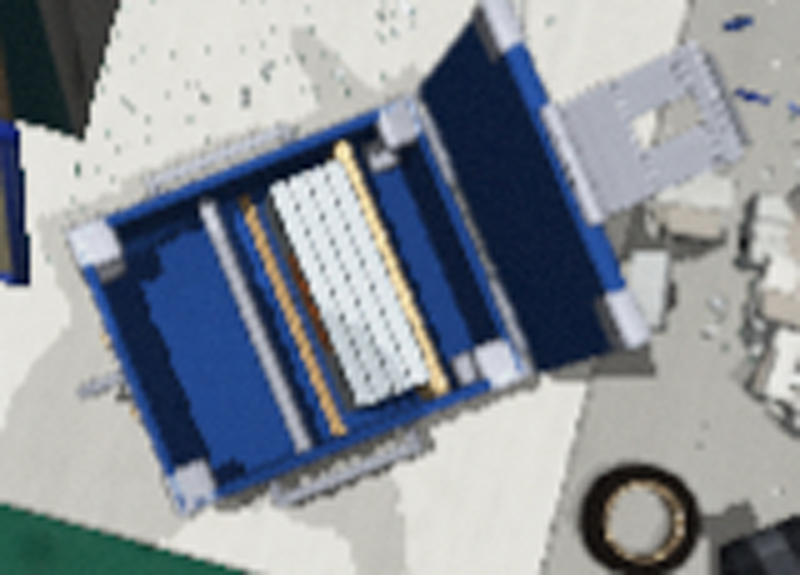

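The picture shows the four plates upright and flush against the divider (pixels 270–425, 165–400), filling case x 4–40. Now the lid.

```bash
python3 - <<'E'
from h import *
line(135,-190,380,.3);line(135,-70,380,.3);line(135,-70,242,.2);print(st())
for th in np.radians(np.r_[92,85:-1:-8.5,0]):
    r=150
    x=83-r*np.cos(th)+10*np.sin(th);z=92+r*np.sin(th)+10*np.cos(th)
    line(x+11,-70,z-1,.13); t,c,f=st(); print(np.degrees(th).round(),t,c,f)
    if np.linalg.norm(f)>30: break
E
```

```text
(15.29, array([135.6, -70.1, 243.4]), array([ 0.9,  0.5, -0.2]))
92.0 15.64 [109.6 -69.6 241.9] [0.2 0.5 0.3]
85.0 15.93 [ 91.1 -69.8 241.7] [ 1.6  0.4 -0.4]
76.0 16.26 [ 68.5 -70.  239.1] [-1.  -0.3  0.2]
68.0 16.58 [ 46.7 -70.1 233.6] [-0.7 -1.2  0.3]
60.0 16.91 [ 26.2 -70.1 225.2] [-0.7 -1.6  0.3]
51.0 17.23 [  7.4 -70.  213.9] [0.5 0.5 0.6]
42.0 17.56 [ -9.8 -70.  199.7] [0.  0.7 0.2]
34.0 17.88 [-24.7 -70.1 183.3] [-0.6 -0.1  0.7]
26.0 18.21 [-37.  -70.1 164.8] [-0.4  0.2 -0.1]
17.0 18.53 [-46.4 -70.1 144.6] [-0.3  0.2  0.6]
8.0 18.86 [-52.8 -70.1 123.3] [0.6 0.  1.1]
0.0 19.18 [-55.  -69.1 102. ] [-0.1  0.8  2.6]
0.0 19.43 [-55.  -69.2 102. ] [ 0.4 -0.   6.5]
```

```bash
python3 - <<'E'
from h import *
for z in (99,97,95,93):
    line(-55,-70,z,.05); t,c,f=st(); print(t,c,f)
    if f[2]>22: break
line(-55,-70,190,.25); line(-55,-190,250,.3)
p,d=arm.camera("top");Q=cloud("top",d)-O
C=np.dstack([Q@Xc,Q@Yc,Q[...,2]])*1e3
for x in (-80,-50,0,50):
    b=C[(abs(C[...,0]-x)<5)&(abs(C[...,1])<60)];print(x,np.median(b[:,2]))
m=(C[...,2]>108)&(abs(C[...,1])<35)&(abs(C[...,0]+100)<60);b=C[m];b=b[np.argsort(b[:,2])];print(b[::25].round().tolist())
cv2.imwrite("pics/t2.png",cv2.resize(p[130:255,180:340,::-1],None,fx=4,fy=4))
E
```

```text
19.68 [-54.9 -69.  101.7] [-6.  -3.7 26.7]
-80 103.34343210664471
-50 103.35984594529069
0 103.0959815574326
50 103.30644996650584
[[-74.0, -1.0, 108.0], [-84.0, -4.0, 159.0], [-83.0, 9.0, 160.0], [-87.0, 1.0, 161.0], [-79.0, -2.0, 162.0]]
```

View pics/t2.png

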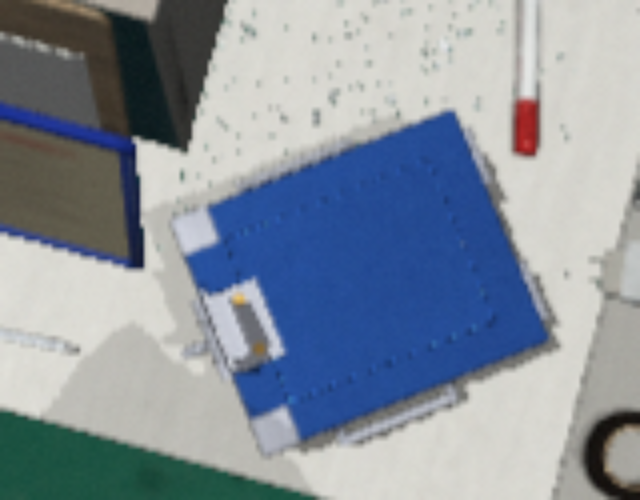

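```bash
python3 - <<'E'
from h import *
line(-45,-100,220,.3);line(-45,0,200,.3);line(-45,0,130,.2);print(st())
ok=True
def go(x,y,z,r=.1):
    global ok
    if not ok:return
    line(x,y,z,r);s=st();print(*s)
    if np.linalg.norm(s[2])>20: ok=False;print("STOP")
for ph in np.radians(range(0,91,10)):
    x=-94-35*np.sin(ph)+5*np.cos(ph);z=99+35*np.cos(ph)+5*np.sin(ph)
    go(x+11,0,z)
go(-125,0,104)
for z in (95,86,78): go(-125,0,z)
for x in (-120,-116,-113,-111): go(x,0,78,.06)
E
```

```text
(22.31, array([-44.8,  -0.8, 130.7]), array([-0.2,  0.1,  0.5]))
22.79 [-78.7   0.3 134.6] [ 0.2 -0.8 -0.6]
23.04 [-8.440e+01 -1.000e-01  1.342e+02] [-0.4  0.3  0.8]
23.29 [-90.6  -0.2 133.4] [-0.2 -0.  -0.7]
23.54 [-9.660e+01 -1.000e-01  1.317e+02] [ 0.  -0.2  0. ]
23.79 [-102.2   -0.2  128.8] [-0.8  0.2 -0.1]
24.04 [-107.1   -0.2  125. ] [ 0.3  0.1 -0.1]
24.29 [-111.3   -0.2  120.5] [ 0.   0.2 -0.2]
24.54 [-114.6   -0.2  115.3] [-0.1 -0.1  0.1]
24.79 [-116.9   -0.3  109.5] [-0.5  0.2 -0.1]
25.04 [-118.3   -0.3  103.5] [ 0.2 -0.1 -0.6]
25.29 [-125.5   -0.2  104. ] [-0.2  0.1  0.5]
25.54 [-125.2   -0.4   94.6] [-0.8 -0.  -0. ]
25.79 [-125.2   -0.4   85.7] [ 1.1 -0.6  0.5]
26.04 [-125.2   -0.4   77.8] [0.2 0.6 0.6]
26.29 [-119.9   -0.2   78.1] [-1.1 -1.3 -0.5]
26.54 [-1.158e+02 -1.000e-01  7.800e+01] [-1.2 -0.4 -0.9]
26.79 [-1.129e+02 -1.000e-01  7.790e+01] [-1.4 -0.6 -1.2]
27.04 [-111.1   -0.2   77.9] [-3.6 -0.7 -2.5]
```

```bash
python3 - <<'E'
from h import *
for x in (-109,-107,-105,-103):
    line(x,0,78,.05);s=st();print(*s)
    if s[2][0]<-14: break
line(-135,0,82,.15);line(-135,-23,82,.15);line(-135,-23,52,.15);print(st())
for x in (-125,-119,-116,-113,-111,-109,-107,-105):
    line(x,-23,52,.06);s=st();print(*s)
    if s[2][0]<-14: break
line(-140,-23,52,.15);line(-140,-23,200,.25);arm.reach(pos(-60,-230,300),OR);print(st())
for n,(x0,x1,y0,y1) in dict(top=(180,340,130,255),side=(190,320,150,270)).items():
    p,d=arm.camera(n);cv2.imwrite(f"pics/{n}3.png",cv2.resize(p[y0:y1,x0:x1,::-1],None,fx=4,fy=4))
    Q=cloud(n,d)-O;C=np.dstack([Q@Xc,Q@Yc,Q[...,2]])*1e3
    print(n,[np.median(C[(abs(C[...,0]-x)<5)&(abs(C[...,1])<60)&(C[...,2]>90)][:,2]).round(1) for x in(-80,0,60)])
    b=C[(C[...,0]<-93)&(C[...,0]>-170)&(abs(C[...,1])<30)&(C[...,2]>15)&(C[...,2]<200)];print(b[np.argsort(b[:,0])][::6].round().tolist())
E
```

```text
27.29 [-109.3   -0.2   77.8] [-4.6 -0.4 -3.6]
27.54 [-109.2   -0.3   77.8] [-9.8  0.1  0.1]
27.79 [-109.1   -0.3   77.8] [-15.1   1.    2.9]
(28.79, array([-134.9,  -23. ,   51.7]), array([-0.3,  0. ,  0.3]))
29.11 [-124.1  -22.4   52.6] [-0.8 -0.3 -0.7]
29.36 [-118.6  -22.8   52.2] [-0.2  0.4  0.3]
29.61 [-115.9  -23.    52. ] [ 0.2 -0.1 -0.4]
29.86 [-112.9  -23.    52. ] [1.1 0.2 0.4]
30.11 [-111.7  -23.2   51.8] [-2.8  0.6 -0.3]
30.36 [-111.6  -23.3   51.8] [-10.6   2.1   3.1]
30.61 [-111.6  -23.3   51.7] [-15.7   1.7   6.9]
(32.67, array([ -60.2, -229.7,  299.1]), array([-0.1,  0.2, -0.1]))
top [np.float64(102.9), np.float64(103.1), np.float64(102.3)]
[[-114.0, 1.0, 65.0], [-109.0, 1.0, 67.0], [-108.0, -6.0, 39.0], [-107.0, 9.0, 41.0], [-106.0, -2.0, 38.0], [-105.0, 14.0, 40.0], [-104.0, 16.0, 43.0], [-103.0, 18.0, 45.0], [-102.0, 7.0, 43.0], [-102.0, 0.0, 70.0], [-101.0, 12.0, 39.0], [-100.0, -12.0, 39.0], [-98.0, 0.0, 95.0], [-98.0, 7.0, 99.0], [-97.0, 21.0, 100.0], [-97.0, -20.0, 100.0], [-96.0, 18.0, 103.0], [-95.0, -11.0, 101.0], [-95.0, 3.0, 104.0], [-94.0, -14.0, 103.0], [-93.0, 12.0, 105.0]]
side [np.float64(102.2), np.float64(102.2), np.float64(101.3)]
[[-98.0, -11.0, 100.0], [-95.0, -23.0, 102.0], [-94.0, -8.0, 101.0]]
```

View pics/top3.png

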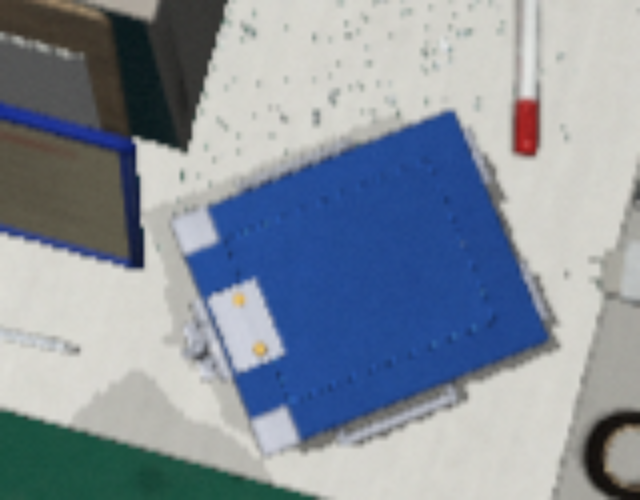

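```bash
python3 -c "
from cell import arm
print(arm.job_done())"
```

```text
the job is handed in; nothing more can be done
None
```

The case is ready to carry and the job was handed in at about 33 s: the four plates stand upright and flush against the divider, the lid is shut, the hasp lies flat over the staple, and the arm never went near the tools.

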